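Set a printing-block blank over the hidden batten of the carving desk

TASK

The chalk-topped wooden blank is about to be chiselled, so it must sit on something solid. With closed fingertips press along the thin slats of the sloping desk until you feel the one place where they do not give: a batten hidden behind them. Then lay the blank on the slats there, white face up, pointing straight up the slope, with its lower end against the ledge and its middle over the batten so that it lies firm, neither sagging nor tipping, and leave it, without disturbing the other blocks and tools.

Things in the scene. Friction and masses are not known exactly. Their poses are not given: they have to be found in the camera images.
- slope: slatted face of the carving desk, 340 mm wide, 193 mm high at its closed back, low side towards the robot, turned up to 9 degrees. Origin: middle of the face's lower end, on the slats' surface, 50 mm above the table. x: straight up the slope (28 degrees above level); y: level, to the left; z: out of the face, square to it. Side rails 8 mm proud of the slats from y = 142 to 170 mm each side
- slats_mid (a point): point on the slats' surface, 140 mm up the slope from the face's origin; same axes. 21 thin slats, 13.5 mm wide, run up the slope side by side (y = -142 to 142, x = 10 to 270 mm of the face). Each springs in along its whole length: 0.15 N to start, then 0.15 N per mm, 12 mm at most. Fingertips press two or three at once
- ledge (a point): middle of the upper edge of the ledge where it meets the slats, 83 mm up the slope from the face's origin; same axes. The wooden ledge crosses the whole face, 18 mm wide (below this line) and 18 mm high. Behind the slats, unseen, one batten 16 mm wide runs straight up the slope, its middle anywhere from y = -75 to 75 mm: the two or three slats that lie on it do not give
- blank_center (a point): centre of the blank: plain uncarved hardwood block, 110 mm long (its x), 62 wide (its y), 52 high (its z, up), 0.3 to 0.4 kg, top whitened with chalk. Starts flat on the table, white face up, in one of three places beside the desk (the two carved blocks are in the others), its x axis within 30 degrees of the world's x
- rosette: bystander: square carved printing block, 84 x 78 x 40 mm, carved face up; origin at the centre of its underside
- roundel: bystander: round carved printing block, 84 mm across, 46 mm high, carved face up; origin at the centre of its underside
- mallet: bystander: square-headed wooden mallet, 280 mm long, 46 mm thick, lying on the table; origin under the joint of head and handle
- chisel1: bystander: the shorter of two small steel chisels that lie side by side on the table, 135 mm long, 9 mm thick; origin under its middle

How it is judged:
On the way:
1. the fingertips press on the slats (contact force between the fingers and slope above 1.5 N), for 0.05 s.
At the end, for the whole second after the job is handed in: The blank rests on the slats, white face up, straight up the slope within 8 degrees, lower end within 10 mm of the ledge, and firm: sunk less than 1.5 mm, tipped less than 1.7 degrees from the face (so its middle is over the batten). Carved blocks within 30 mm of their starts (angle between the z axis of blank_center and the z axis of slope, either way round below 0.03 rad and angle between blank_center's own z axis and vertical below 0.7 rad and z of blank_center in the frame of slope between 0.0245 and 0.029 m and y of blank_center in the frame of slope between -0.107 and 0.107 m and x of blank_center in the frame of slope between 0.132 and 0.148 m and angle between the x axis of blank_center and the x axis of slope, either way round below 0.14 rad and distance of each of rosette, roundel from where it was at the start of the episode below 0.03 m); the robot touches nothing.
It fails at once if the blank is dropped or slammed onto the slats (contact force between blank and slope above 100 N).
It fails at once if a bystander is pushed more than 30 mm (distance of any of mallet, chisel1, rosette, roundel from where it was at the start of the episode above 0.03 m).
It also fails if it takes over 64 s, if anything falls off the work surface, if the arm or the gripper's body presses on something with over 40 N, if the wrist force passes 120 N, or if a joint passes its speed limit or range.

ROBOT

A 7-joint arm with a two-finger parallel gripper is mounted at the origin on the work surface. World frame = base frame: x ahead of the robot, y to its left, z up, the work surface at z = 0. Lengths are in m, angles in rad, forces in N, time in s.
With the tool pointing down it reaches from about 0.4 to 0.85 m from the base axis. Payload 6.9 kg.
Tool frame: the origin (TCP) lies midway between the tips of the shut fingers; the grasp point (between the pads) lies 19 mm behind it; z points along the fingers, x is the direction in which the jaws open and shut, and the axes are right-handed (so a half turn about z gives the same grasp; the last joint's range is limited). The gripper opens to 85 mm and grips with 20 to 120 N. Pads are 22 mm wide; open, the fingers measure 114 mm over their backs; the gripper's body (76 mm by 85 mm) begins 54 mm behind the grasp point. The pads swing forward as they close: fully open they stand 13 mm farther back than shut.
Start: joints at [1.244, 0.507, -0.238, 1.5, 0.126, 1.149, -0.155], TCP at [0.262, -0.567, 0.231] pointing down, gripper open.
Joint ranges: [-3.08, 3.08], [-0.24, 2.05], [-1.43, 1.35], [0, 2.5], [-1.52, 4.66], [0.17, 1.96], [-2.89, 2.89]. Speed limits (rad/s): [2.39, 2.39, 3.14, 3.14, 3.14, 3.14, 3.14].

INTERFACE

Orientations are given as a rotation vector (axis times angle).
In Python, from workcell import ctrl, eyes gives the robot as it stands.
- The arm moves only by the tool move_arm, never from a script. Its argument "targets" is a list of rows, each a list of 6 numbers: the shift along the world's x, y, z in m, then the turn, a rotation vector about the world's x, y, z in rad. In form: [[x, y, z, rx, ry, rz], ...]. A call has 1 to 20 rows; each row is the pose to reach, as a shift and turn from the pose commanded when the call began; what a row does not reach only later rows make up. A row lasts 1/10 s, in which the tool goes at most 50 mm and 8.59 degrees, less where a joint would pass 70% of its speed; a pose out of reach is approached as far as the arm can. A call with a gripper value outside its range is refused whole. "grip" is the finger opening in m, from 0 to 0.0854, set as the call begins (left out, the last holds). The fingers move at their own pace and stop on an object; "newtons" is the grip in N (left out, the last holds). Time passes only in rows, so rows that repeat a pose let the fingers close. It gives the time, the measured TCP pose, the force and the opening at its end, in the units of the state.
- ctrl.get_state(): the state, without advancing time (a new reading comes with each control period).
- eyes.snapshot(name): name is "side" or "top"; returns a dict with "pixels" (384x512x3 uint8, blue, green, red), "camera_matrix" (3x3 intrinsics, pixels), "rvec" (rotation vector, rad) and "tvec" (3), from world to camera coordinates, as OpenCV has them. Camera axes: x right, y down, z forward; pixel columns grow to the right and rows downward; lengths in m; the calibration is good to about 2 mm. A picture is of the moment at which its call begins. There is no depth.
- ctrl.job_done(): hands the job in, once; it reports no verdict.
The state is a dict: "t": time; "q": joint angles; "joint_vel": joint speeds; "effort": joint torques, N m; "tool_pos": TCP position; "ee_rot": TCP orientation; "contact_force": force on the tool from outside, world axes, zero at the start; "wrist_torque": the same for the moment, N m; "gripper_width": finger opening in m.
Only numpy, scipy, OpenCV 4.12 (cv2) and the standard library are available. Lean on these libraries where they do the work, as an engineer would, in place of code of your own. Each camera call takes 0.05 s, during which the arm holds its last target. There are 200 camera calls.

## Working session

There is one attempt and no reset: what is moved stays moved. The work goes in short steps, Python scripts to look and compute and a tool call to move; the robot and the scene stay as the last step left them, time stands still between calls to the robot, and variables do not carry over. Pictures are saved under pics/ and viewed, about 8 in all and at most 12, crops included, and the job is handed in when it is done.

Besides the shell and the picture viewer there is one more tool, called after "Emit:" as name(argument=value, ...), one argument or row to a line, values as JSON. move_arm: Moves the arm, as the interface text tells. Its arguments: {"type":"object","properties":{"targets":{"type":"array","items":{"type":"array","items":{"type":"number"}}},"grip":{"type":"number"},"newtons":{"type":"number"}},"required":["targets"]}

```bash
mkdir -p pics; ls
python3 - <<'E'
from workcell import ctrl, eyes
import cv2,numpy as np
print(ctrl.get_state())
for n in("side","top"):
    s=eyes.snapshot(n); cv2.imwrite(f"pics/{n}0.png",s["pixels"]); np.savez(f"{n}.npz",**{k:s[k] for k in("camera_matrix","rvec","tvec")})
    R=cv2.Rodrigues(np.array(s["rvec"],float))[0]; print(n,-R.T@np.array(s["tvec"]).ravel(),R.round(2),s["camera_matrix"])
E
```

```text
pics
{'t': 0.0, 'q': array([ 1.24350387,  0.50833504, -0.23747559,  1.50110569,  0.1257165 ,
        1.14890367, -0.15478896]), 'joint_vel': array([-8.08272504e-04,  4.96087627e-04,  1.17966894e-03,  4.64539542e-04,
       -2.20447536e-03,  1.47715392e-03, -7.64984363e-05]), 'effort': array([-2.73182923e-04, -6.20596433e+01, -2.18671963e+00, -2.49650002e+01,
        1.26852142e-02,  1.21150204e-02, -2.43232438e-05]), 'tool_pos': array([ 0.26182398, -0.56697583,  0.23043907]), 'ee_rot': array([-2.64584059e+00,  1.69219783e+00,  2.39118551e-03]), 'contact_force': array([ 0.61792957,  0.50545572, -0.25882844]), 'wrist_torque': array([ 0.01161033,  0.03241063, -0.00960521]), 'gripper_width': 0.08534964562757855}
side [0.01127791 0.73447561 0.73218056] [[-0.78 -0.63 -0.  ]
 [-0.37  0.47 -0.8 ]
 [ 0.5  -0.62 -0.6 ]] [[347.22456314   0.         252.58340964]
 [  0.         347.22456314 193.25371815]
 [  0.           0.           1.        ]]
top [0.31421008 0.07014045 1.33302751] [[ 0.02 -1.    0.01]
 [-0.99 -0.02 -0.16]
 [ 0.16 -0.   -0.99]] [[416.60536827   0.         254.80908984]
 [  0.         416.60536827 192.07204382]
 [  0.           0.           1.        ]]
```

View pics/side0.png

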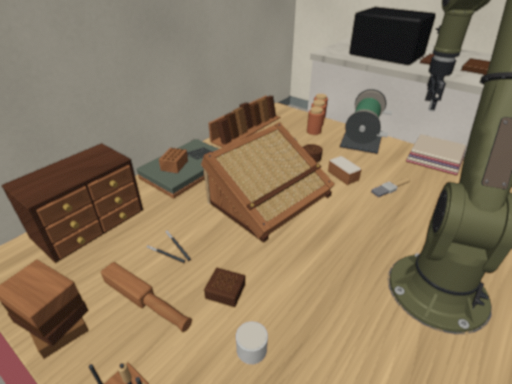

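View pics/top0.png

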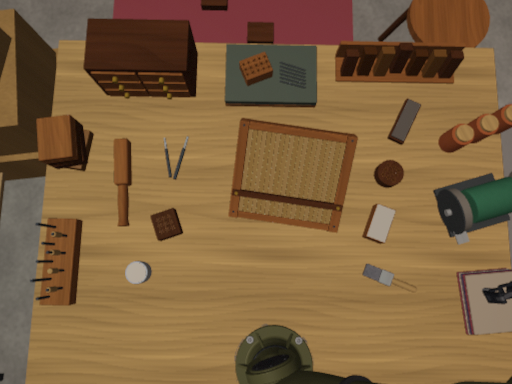

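The blank shows white at (380,223) in the top view and (345,170) in the side view. The desk's corners in the top view are near (245,120), (356,134), (340,230) and (231,216). I'll enlarge that area.

Run:
```python
import cv2
a=cv2.imread("pics/top0.png")[112:252,222:412]
cv2.imwrite("pics/topc.png",cv2.resize(a,None,fx=4,fy=4,interpolation=cv2.INTER_CUBIC))
a=cv2.imread("pics/side0.png")[110:250,200:370]
cv2.imwrite("pics/sidec.png",cv2.resize(a,None,fx=4,fy=4,interpolation=cv2.INTER_CUBIC))
```

```text
(no output)
```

View pics/topc.png

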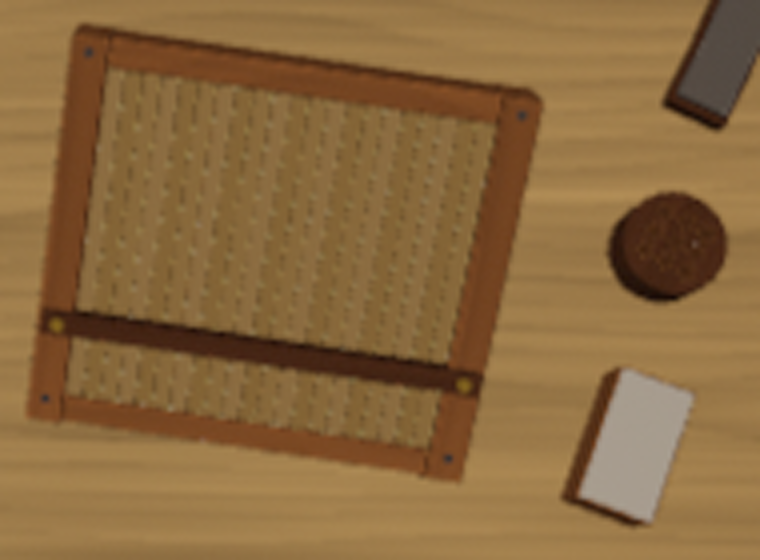

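View pics/sidec.png

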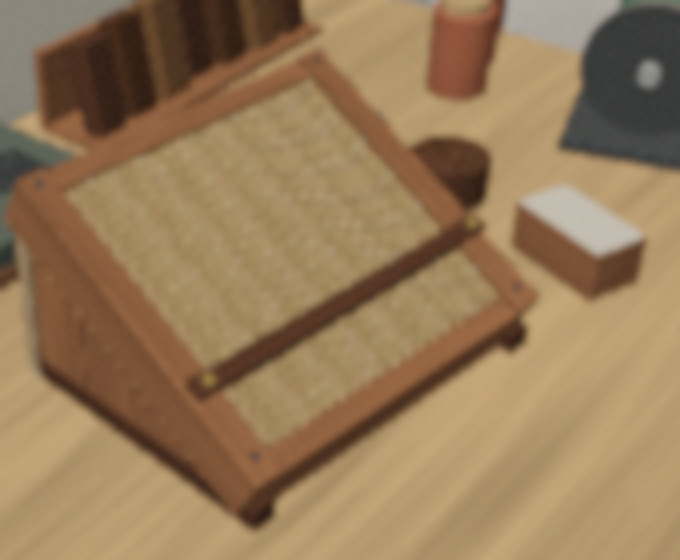

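The top crop shows the face's outer corners at about (80,27), (540,95), (462,480) and (28,418). The chalk top's corners are at (620,368), (693,395), (648,524) and (578,497). The side crop agrees, with the chalk top at (520,200), (562,185), (645,240) and (595,258). I'll fit both poses.

```bash
cat > h.py <<'E'
import numpy as np,cv2
from scipy.optimize import least_squares
from scipy.spatial.transform import Rotation as Ro
C={n:np.load(f"{n}.npz") for n in("side","top")}
O={"top":(222,112),"side":(200,110)}
def proj(n,P): return cv2.projectPoints(np.array(P,float).reshape(-1,3),C[n]["rvec"],C[n]["tvec"],C[n]["camera_matrix"],None)[0][:,0]
def crop(n,p): return (np.array(p,float)+.5)/4-.5+O[n]
def Rs(yaw): return Ro.from_euler("z",yaw).as_matrix()@Ro.from_euler("y",-np.radians(28)).as_matrix()
E
cat > fit.py <<'E'
from h import *
def fit(obs,f,x0):
    r=lambda v:np.concatenate([(proj(n,f(v,np.array(P,float)))-crop(n,p)).ravel() for n,P,p in obs])
    s=least_squares(r,x0,loss="soft_l1"); 
    print("x",s.x.round(4),"res",r(s.x).reshape(-1,2).round(1).tolist()); return s.x
L=.305
fs=lambda v,P:P@Rs(v[2]).T+[v[0],v[1],.05]
ob=[("top",[[L,.17,.008],[L,-.17,.008],[0,-.17,.008],[0,.17,.008]],[(80,27),(540,95),(462,480),(28,418)]),
("top",[[.083,.17,.018],[.083,-.17,.018],[.065,.17,.018],[.065,-.17,.018]],[(42,312),(482,372),(40,332),(476,396)]),
("side",[[L,-.17,.008],[0,-.17,.008],[L,.17,.008]],[(313,52),(535,297),(12,200)])]
v=fit(ob,fs,[.5,0,0]); print(np.degrees(v[2]))
fb=lambda v,P:P@Ro.from_euler("z",v[2]).as_matrix().T+[v[0],v[1],.052]
a,b=.055,.031
ob=[("top",[[a,b,0],[a,-b,0],[-a,-b,0],[-a,b,0]],[(620,368),(693,395),(648,524),(578,497)]),
("side",[[a,b,0],[a,-b,0],[-a,-b,0],[-a,b,0]],[(520,200),(562,185),(645,240),(595,258)])]
w=fit(ob[:1],fb,[.5,-.25,0]);w=fit(ob[1:],fb,[.5,-.25,0]);w=fit(ob,fb,[.5,-.25,0]); print(np.degrees(w[2]))
E
python3 fit.py
```

```text
x [ 0.4296 -0.0213 -0.1317] res [[-1.9, -2.1], [2.1, -1.7], [0.3, -0.1], [-1.0, -1.0], [-1.8, 1.2], [1.2, 3.0], [-2.0, 1.8], [1.5, 2.6], [-0.3, -3.9], [0.7, -1.6], [-1.2, -8.0]]
-7.545570460135049
x [ 0.4325 -0.3231 -0.3543] res [[-0.2, -0.7], [0.5, -0.2], [0.6, 0.8], [-1.1, 0.2]]
x [ 0.4315 -0.3219 -0.3767] res [[-1.5, 0.4], [0.7, -0.1], [0.5, -0.3], [-0.2, -0.0]]
x [ 0.4322 -0.3228 -0.3614] res [[-0.1, -0.6], [0.5, -0.1], [0.3, 0.9], [-1.3, 0.1], [-1.7, 0.3], [0.4, -0.2], [0.4, -0.6], [0.0, -0.2]]
-20.706110587504032
```

```bash
cat > fit2.py <<'E'
from h import *
from fit import fit
def fs(v,P):
    P=P.copy(); P[P[:,0]>.3,0]=v[3]; m=abs(P[:,2]-.018)<1e-6; P[m,1]*=v[4]
    return P@Rs(v[2]).T+[v[0],v[1],.05]
L=.305
for z in (.008,0):
  ob=[("top",[[L,.17,z],[L,-.17,z],[0,-.17,z],[0,.17,z]],[(80,27),(540,95),(462,480),(28,418)]),
  ("top",[[.083,.17,.018],[.083,-.17,.018],[.065,.17,.018],[.065,-.17,.018]],[(42,312),(482,372),(40,332),(476,396)]),
  ("side",[[L,-.17,z],[0,-.17,z],[L,.17,z]],[(313,52),(535,297),(12,200)]),
  ("side",[[.083,.17,.018],[.083,-.17,.018]],[(190,382),(477,215)])]
  v=fit(ob,fs,[.5,0,0,.3,1])
E
python3 fit2.py|grep -v "^-"|tail -2
```

```text
x [ 0.4333 -0.0219 -0.1266  0.294   0.9725] res [[-2.6, 0.8], [1.1, 0.5], [0.5, -1.6], [-0.8, -1.9], [-0.2, 0.4], [-0.2, 1.2], [-0.3, 1.1], [0.1, 0.8], [0.5, -2.1], [-0.4, -2.1], [-0.0, -5.5], [-0.2, -0.5], [-1.4, -0.8]]
x [ 0.4324 -0.022  -0.1303  0.2938  0.9731] res [[-1.9, 0.5], [0.9, 0.6], [0.2, -2.1], [-0.4, -2.8], [-0.0, 0.5], [-0.1, 1.7], [-0.2, 1.2], [0.2, 1.3], [0.2, -0.5], [-1.2, -0.7], [-0.2, -4.1], [-0.0, -0.5], [-1.0, -0.7]]
```

```bash
cat >> h.py <<'E'
V=np.array([.433,-.022,-.128])
def S(x,y,z): return Rs(V[2])@[x,y,z]+[V[0],V[1],.05]   # face -> world
def tool(xdir,zdir):
    z=np.array(zdir)/np.linalg.norm(zdir); x=xdir-z*np.dot(xdir,z); x/=np.linalg.norm(x); return np.c_[x,np.cross(z,x),z]
def go(st,p,Rt):
    R0=Ro.from_rotvec(st["ee_rot"]).as_matrix(); best=min((Ro.from_matrix(Rt@np.diag([s,s,1])@R0.T).as_rotvec() for s in(1,-1)),key=np.linalg.norm)
    return np.round(np.r_[np.array(p)-st["tool_pos"],best],4).tolist()
E
python3 - <<'E'
from h import *
from workcell import ctrl
s=ctrl.get_state(); print(Ro.from_rotvec(s["ee_rot"]).as_matrix().round(2))
R=Rs(V[2]); print(R.round(4))
print("probe",go(s,S(.17,0,.03),tool(R[:,0],-R[:,2])), S(.17,0,.03))
print("jaw y",go(s,S(.17,0,.03),tool(R[:,1],-R[:,2])))
E
```

```text
[[ 0.42 -0.91 -0.  ]
 [-0.91 -0.42  0.  ]
 [-0.    0.   -1.  ]]
[[ 0.8757  0.1277 -0.4656]
 [-0.1127  0.9918  0.0599]
 [ 0.4695  0.      0.8829]]
probe [0.306, 0.5276, -0.0742, -0.3024, -0.4123, 0.9889] [ 0.56790421 -0.03936267  0.15629859]
jaw y [0.306, 0.5276, -0.0742, 0.0737, -0.4896, -0.5499]
```

Emit:
move_arm(
  targets=[
    [0.306,0.528,0.0,-0.302,-0.412,0.989],
    [0.306,0.528,0.0,-0.302,-0.412,0.989],
    [0.306,0.528,0.0,-0.302,-0.412,0.989],
    [0.306,0.528,0.0,-0.302,-0.412,0.989],
    [0.306,0.528,0.0,-0.302,-0.412,0.989],
    [0.306,0.528,0.0,-0.302,-0.412,0.989],
    [0.306,0.528,0.0,-0.302,-0.412,0.989],
    [0.306,0.528,0.0,-0.302,-0.412,0.989],
    [0.306,0.528,0.0,-0.302,-0.412,0.989],
    [0.306,0.528,0.0,-0.302,-0.412,0.989],
    [0.306,0.528,0.0,-0.302,-0.412,0.989],
    [0.306,0.528,0.0,-0.302,-0.412,0.989],
    [0.306,0.528,0.0,-0.302,-0.412,0.989],
    [0.306,0.528,-0.074,-0.302,-0.412,0.989],
    [0.306,0.528,-0.074,-0.302,-0.412,0.989],
    [0.306,0.528,-0.074,-0.302,-0.412,0.989],
    [0.306,0.528,-0.074,-0.302,-0.412,0.989],
    [0.306,0.528,-0.074,-0.302,-0.412,0.989],
  ],
  grip=0,
)

```text
t: 1.9
tool_pos: [0.5681, -0.0395, 0.1573]
ee_rot: [3.012, -0.193, 0.752]
contact_force: [0.6, -0.2, -0.2]
gripper_width: -0.0001
```

Emit:
move_arm(
  targets=[
    [0.0103,-0.0013,-0.0195,0,0,0],
    [0.0121,-0.0016,-0.023,0,0,0],
    [0.013,-0.0017,-0.0247,0,0,0],
    [0.014,-0.0018,-0.0265,0,0,0],
    [0.014,-0.0018,-0.0265,0,0,0],
    [0.014,-0.0018,-0.0265,0,0,0],
  ],
)

```text
t: 2.5
tool_pos: [0.5822, -0.0414, 0.1314]
ee_rot: [3.012, -0.194, 0.754]
contact_force: [0.6, -0.4, 0.4]
gripper_width: 0.0002
```

Emit:
move_arm(
  targets=[
    [0.001,-0.0001,-0.0018,0,0,0],
    [0.0019,-0.0002,-0.0035,0,0,0],
    [0.0019,-0.0002,-0.0035,0,0,0],
    [0.0019,-0.0002,-0.0035,0,0,0],
  ],
)

```text
t: 2.9
tool_pos: [0.5843, -0.0414, 0.1275]
ee_rot: [3.012, -0.193, 0.753]
contact_force: [0.8, -0.3, 1.8]
gripper_width: -0.0
```

Emit:
move_arm(
  targets=[
    [-0.0047,0.0006,0.0088,0,0,0],
    [-0.0002,0.0353,0.0088,0,0,0],
    [-0.0002,0.0353,0.0088,0,0,0],
    [0.002,0.035,0.005,0,0,0],
    [0.004,0.0348,0.0009,0,0,0],
    [0.004,0.0348,0.0009,0,0,0],
    [0.004,0.0348,0.0009,0,0,0],
  ],
)

```text
t: 3.6
tool_pos: [0.5878, -0.0063, 0.128]
ee_rot: [3.013, -0.192, 0.752]
contact_force: [-0.9, 0.7, 0.7]
gripper_width: -0.0005
```

Emit:
move_arm(
  targets=[
    [-0.0047,0.0006,0.0088,0,0,0],
    [-0.0002,0.0353,0.0088,0,0,0],
    [-0.0002,0.0353,0.0088,0,0,0],
    [0.002,0.035,0.005,0,0,0],
    [0.0045,0.0347,0.0,0,0,0],
    [0.0045,0.0347,0.0,0,0,0],
    [0.0045,0.0347,0.0,0,0,0],
  ],
)

```text
t: 4.3
tool_pos: [0.5918, 0.0276, 0.1297]
ee_rot: [3.011, -0.193, 0.756]
contact_force: [-16.0, 2.6, 24.9]
gripper_width: -0.0002
```

Emit:
move_arm(
  targets=[
    [-0.0047,0.0006,0.0088,0,0,0],
    [-0.0067,-0.0153,0.0088,0,0,0],
    [-0.0067,-0.0153,0.0088,0,0,0],
    [-0.004,-0.0156,0.004,0,0,0],
    [-0.0025,-0.0159,0.0009,0,0,0],
    [-0.0025,-0.0159,0.0009,0,0,0],
    [-0.0025,-0.0159,0.0009,0,0,0],
  ],
)

```text
t: 5.0
tool_pos: [0.5896, 0.0116, 0.1298]
ee_rot: [3.01, -0.194, 0.754]
contact_force: [-11.6, -1.1, 15.9]
gripper_width: 0.0001
```

Emit:
move_arm(
  targets=[
    [-0.0047,0.0006,0.0088,0,0,0],
    [-0.0004,0.0344,0.0088,0,0,0],
    [-0.0004,0.0344,0.0088,0,0,0],
    [0.0025,0.034,0.004,0,0,0],
    [0.0043,0.0337,0.0,0,0,0],
    [0.0043,0.0337,0.0,0,0,0],
    [0.0043,0.0337,0.0,0,0,0],
  ],
)

```text
t: 5.7
tool_pos: [0.594, 0.045, 0.1284]
ee_rot: [3.012, -0.194, 0.751]
contact_force: [-0.8, -1.2, 0.4]
gripper_width: 0.0001
```

Emit:
move_arm(
  targets=[
    [-0.0047,0.0006,0.0088,0,0,0],
    [-0.0057,-0.0073,0.0088,0,0,0],
    [-0.004,-0.0076,0.005,0,0,0],
    [-0.0015,-0.0079,0.0009,0,0,0],
    [-0.0015,-0.0079,0.0009,0,0,0],
    [-0.0015,-0.0079,0.0009,0,0,0],
  ],
)

```text
t: 6.3
tool_pos: [0.5929, 0.0371, 0.1297]
ee_rot: [3.011, -0.194, 0.752]
contact_force: [-3.0, -1.5, 6.0]
gripper_width: 0.0001
```

Emit:
move_arm(
  targets=[
    [-0.0047,0.0006,0.0088,0,0,0],
    [-0.0096,-0.0371,0.0088,0,0,0],
    [-0.0096,-0.0371,0.0088,0,0,0],
    [-0.007,-0.0374,0.004,0,0,0],
    [-0.0049,-0.0377,0.0,0,0,0],
    [-0.0049,-0.0377,0.0,0,0,0],
    [-0.0049,-0.0377,0.0,0,0,0],
  ],
)

```text
t: 7.0
tool_pos: [0.5879, -0.0003, 0.1297]
ee_rot: [3.011, -0.194, 0.752]
contact_force: [-3.5, -0.6, 6.6]
gripper_width: -0.0
```

Run:
```python
from h import *
from workcell import ctrl
s=ctrl.get_state(); w=-.361
yb=np.array([-np.sin(w),np.cos(w),0])
print(go(s,[.432,-.323,.15],tool(yb,[0,0,-1.])),s["q"].round(2))
T=tool(yb,[0,0,-1.]); print(T.round(3), Ro.from_matrix(T).as_rotvec())
```

```text
[-0.1559, -0.3227, 0.0203, -0.2709, 0.4527, 1.31] [ 0.1   0.41 -0.29  2.2   1.33  0.24 -1.53]
[[ 0.353  0.936  0.   ]
 [ 0.936 -0.353  0.   ]
 [ 0.     0.    -1.   ]] [2.5841485  1.78655561 0.        ]
```

Run:
```python
from h import *
from workcell import ctrl
s=ctrl.get_state(); w=-.361
yb=np.array([-np.sin(w),np.cos(w),0]); R0=Ro.from_rotvec(s["ee_rot"]).as_matrix()
for k in(1,-1): print(Ro.from_matrix(tool(k*yb,[0,0,-1.])@R0.T).as_rotvec().round(3))
```

```text
[-0.271  0.453  1.31 ]
[ 0.482  0.288 -1.763]
```

Emit:
move_arm(
  targets=[
    [-0.02,0,0.05,0,0,0],
    [-0.04,0,0.09,0,0,0],
    [-0.156,-0.323,0.09,0.482,0.288,-1.763],
    [-0.156,-0.323,0.09,0.482,0.288,-1.763],
    [-0.156,-0.323,0.09,0.482,0.288,-1.763],
    [-0.156,-0.323,0.09,0.482,0.288,-1.763],
    [-0.156,-0.323,0.09,0.482,0.288,-1.763],
    [-0.156,-0.323,0.09,0.482,0.288,-1.763],
    [-0.156,-0.323,0.09,0.482,0.288,-1.763],
    [-0.156,-0.323,0.09,0.482,0.288,-1.763],
    [-0.156,-0.323,0.09,0.482,0.288,-1.763],
    [-0.156,-0.323,0.09,0.482,0.288,-1.763],
    [-0.156,-0.323,0.09,0.482,0.288,-1.763],
    [-0.156,-0.323,0.09,0.482,0.288,-1.763],
    [-0.156,-0.323,0.09,0.482,0.288,-1.763],
    [-0.156,-0.323,0.09,0.482,0.288,-1.763],
    [-0.156,-0.323,0.02,0.482,0.288,-1.763],
    [-0.156,-0.323,0.02,0.482,0.288,-1.763],
    [-0.156,-0.323,0.02,0.482,0.288,-1.763],
  ],
  grip=0.0854,
)

```text
t: 8.9
tool_pos: [0.4299, -0.3217, 0.1469]
ee_rot: [1.787, -2.581, -0.006]
contact_force: [-0.9, 0.5, 0.4]
gripper_width: 0.0856
```

Run:
```python
from h import *
from workcell import ctrl,eyes
s=ctrl.get_state(); print(s["q"].round(2),s["tool_pos"])
for n in("side","top"):
    p=eyes.snapshot(n)["pixels"]; 
    a=p[150:290,300:460] if n=="top" else p[60:220,270:420]
    cv2.imwrite(f"pics/{n}1.png",cv2.resize(a,(400,int(400*a.shape[0]/a.shape[1]))))
a=cv2.imread("pics/top1.png");b=cv2.imread("pics/side1.png");h=max(len(a),len(b))
cv2.imwrite("pics/both1.png",np.hstack([cv2.copyMakeBorder(i,0,h-len(i),0,0,0) for i in(a,b)]))
```

```text
[ 0.78  0.47 -0.27  1.85  0.16  0.85 -1.5 ] [ 0.42988878 -0.32169248  0.14691924]
```

View pics/both1.png

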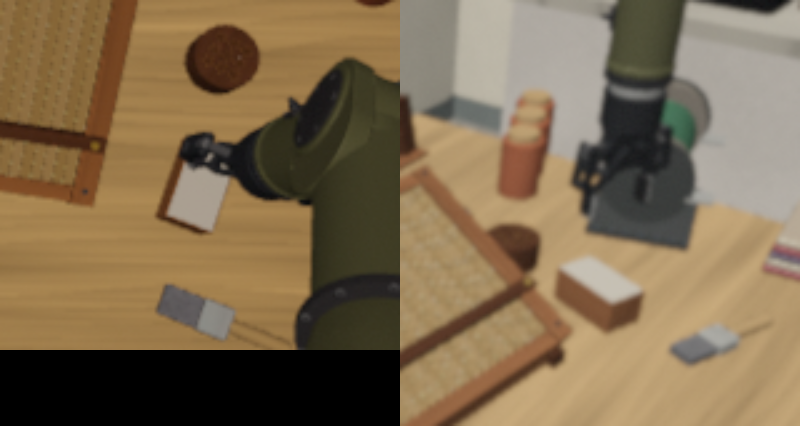

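The top crop shows a dark gripper part at (205,150) and the blank's centre at (197,195). In the side crop the fingers are at about (585,205) and (645,195), above the blank. I'll check those against the projected TCP.

Run:
```python
from h import *
from workcell import ctrl
s=ctrl.get_state(); p=s["tool_pos"]; R=Ro.from_rotvec(s["ee_rot"]).as_matrix()
for d in(0,.0427,-.0427):
    P=p+R[:,0]*d-R[:,2]*.013
    a,b=proj("top",P)[0],proj("side",P)[0]
    print(d,((a-[300,150])*2.5).round(),((b-[270,60])/.375+[400,0]).round())
w=Ro.from_euler("z",-.361).as_matrix()@[0,0,0]+[.432,-.323,.052]
print(((proj("top",w)[0]-[300,150])*2.5).round())
```

```text
0 [230. 174.] [611. 206.]
0.0427 [266. 188.] [636. 198.]
-0.0427 [195. 160.] [587. 214.]
[201. 183.]
```

Emit:
move_arm(
  targets=[
    [0,0,-0.05,0,0,0],
    [0,0,-0.08,0,0,0],
    [0,0,-0.105,0,0,0],
    [0,0,-0.12,0,0,0],
    [0,0,-0.13,0,0,0],
    [0,0,-0.137,0,0,0],
    [0,0,-0.137,0,0,0],
  ],
)

```text
t: 9.7
tool_pos: [0.4322, -0.3229, 0.0132]
ee_rot: [-1.786, 2.583, -0.003]
contact_force: [-0.4, 0.6, 0.5]
gripper_width: 0.0854
```

Emit:
move_arm(
  targets=[
    [0,0,0,0,0,0],
    [0,0,0,0,0,0],
    [0,0,0,0,0,0],
    [0,0,0,0,0,0],
    [0,0,0,0,0,0],
    [0,0,0,0,0,0],
    [0,0,0,0,0,0],
    [0,0,0,0,0,0],
  ],
  grip=0.04,
  newtons=50,
)

```text
t: 10.5
tool_pos: [0.4324, -0.3234, 0.0142]
ee_rot: [-1.785, 2.584, -0.005]
contact_force: [-1.5, 0.1, 4.4]
gripper_width: 0.0613
```

Emit:
move_arm(
  targets=[
    [0,0,0.01,0,0,0],
    [0,0,0.04,0,0,0],
    [0,0,0.08,0,0,0],
    [0,0,0.12,0,0,0],
    [0,0,0.16,0,0,0],
    [0,0,0.2,0,0,0],
    [0,0,0.2,0,0,0],
    [0,0,0.2,0,0,0],
  ],
  newtons=60,
)

```text
t: 11.3
tool_pos: [0.4318, -0.3226, 0.2141]
ee_rot: [-1.786, 2.583, -0.005]
contact_force: [-1.1, 0.8, -2.5]
gripper_width: 0.0614
```

Run:
```python
from h import *
from workcell import ctrl
s=ctrl.get_state(); R=Rs(V[2]); print(s["q"].round(2),s["gripper_width"],s["contact_force"])
print(go(s,S(.155,.061,.014+.06),tool(R[:,1],-R[:,2])),s["tool_pos"])
```

```text
[ 0.8   0.39 -0.3   1.76  0.13  1.01 -1.48] 0.06142069857785337 [-1.06406134  0.7707132  -2.45962649]
[0.1103, 0.3481, -0.026, -0.1171, -0.4724, 0.2287] [ 0.4318083  -0.32259318  0.21407292]
```

Emit:
move_arm(
  targets=[
    [0.02,0.05,0.02,0,0,0],
    [0.11,0.348,0.02,-0.117,-0.472,0.229],
    [0.11,0.348,0.02,-0.117,-0.472,0.229],
    [0.11,0.348,0.02,-0.117,-0.472,0.229],
    [0.11,0.348,0.02,-0.117,-0.472,0.229],
    [0.11,0.348,0.02,-0.117,-0.472,0.229],
    [0.11,0.348,0.02,-0.117,-0.472,0.229],
    [0.11,0.348,0.02,-0.117,-0.472,0.229],
    [0.11,0.348,0.02,-0.117,-0.472,0.229],
    [0.11,0.348,0.02,-0.117,-0.472,0.229],
    [0.11,0.348,-0.01,-0.117,-0.472,0.229],
    [0.11,0.348,-0.026,-0.117,-0.472,0.229],
    [0.11,0.348,-0.026,-0.117,-0.472,0.229],
    [0.11,0.348,-0.026,-0.117,-0.472,0.229],
  ],
)

```text
t: 12.7
tool_pos: [0.5413, 0.0241, 0.1865]
ee_rot: [-1.832, 2.085, -0.516]
contact_force: [-0.0, 1.0, -3.3]
gripper_width: 0.0609
```

Run:
```python
from h import *
from workcell import ctrl,eyes
s=ctrl.get_state(); R=Rs(V[2]); print(s["q"].round(2),s["gripper_width"],s["contact_force"])
print("face",R.T@(s["tool_pos"]-S(0,0,0)), go(s,s["tool_pos"],tool(R[:,1],-R[:,2])))
print("down50",S(.155,.061,.024)-S(.155,.061,.074))
for n in("side","top"):
    p=eyes.snapshot(n)["pixels"]; 
    a=p[110:250,222:382] if n=="top" else p[70:210,220:380]
    cv2.imwrite(f"pics/{n}2.png",cv2.resize(a,(400,350)))
cv2.imwrite("pics/both2.png",np.hstack([cv2.imread(f"pics/{n}2.png") for n in("top","side")]))
```

```text
[-0.07  0.25 -0.14  2.23  0.75  0.28 -2.59] 0.06091005138506518 [-0.005165    0.95574708 -3.34429309]
face [0.15371639 0.05951035 0.07286436] [0.0, 0.0, 0.0, -0.0001, -0.004, 0.001]
down50 [ 0.02328154 -0.00299642 -0.04414738]
```

View pics/both2.png

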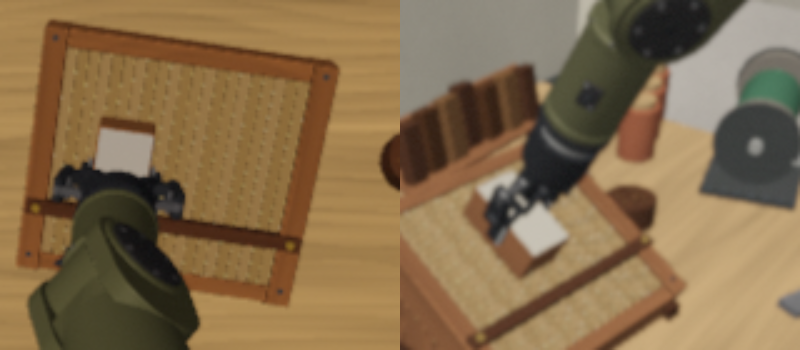

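The blank is held level with the face. In the top crop it spans about (97–155, 120–180) and clears the ledge. In the side crop it is parallel to the slats. Next I'll lower it to about 10 mm above them.

Emit:
move_arm(
  targets=[
    [0.01,0,-0.019,0,0,0],
    [0.017,-0.001,-0.032,0,0,0],
    [0.0215,-0.001,-0.04,0,0,0],
    [0.023,-0.0014,-0.0433,0,0,0],
    [0.023,-0.0014,-0.0433,0,0,0],
    [0.023,-0.0014,-0.0433,0,0,0],
  ],
)

```text
t: 13.4
tool_pos: [0.5653, 0.0236, 0.1449]
ee_rot: [-1.831, 2.083, -0.517]
contact_force: [-1.3, -0.1, -3.1]
gripper_width: 0.0611
```

Emit:
move_arm(
  targets=[
    [-0.0044,0.0006,-0.0023,0,0,0],
    [-0.0088,0.0011,-0.0047,0,0,0],
    [-0.0096,0.0012,-0.0052,0,0,0],
    [-0.0096,0.0012,-0.0052,0,0,0],
  ],
)

```text
t: 13.8
tool_pos: [0.5567, 0.0253, 0.1432]
ee_rot: [-1.837, 2.087, -0.511]
contact_force: [-0.0, 0.8, -2.8]
gripper_width: 0.0613
```

```bash
cat > st.py <<'E'
from h import *
from workcell import ctrl
s=ctrl.get_state(); R=Rs(V[2]); print(s["q"].round(3),s["gripper_width"].round(4),"F face",(R.T@s["contact_force"]).round(2))
print("face tcp",(R.T@(s["tool_pos"]-S(0,0,0))).round(4), "turn needed",go(s,s["tool_pos"],tool(R[:,1],-R[:,2]))[3:])
E
python3 st.py
```

```text
Traceback (most recent call last):
  File "st.py", line 3, in <module>
    s=ctrl.get_state(); R=Rs(V[2]); print(s["q"].round(3),s["gripper_width"].round(4),"F face",(R.T@s["contact_force"]).round(2))
                                                          ^^^^^^^^^^^^^^^^^^^^^^^^
AttributeError: 'float' object has no attribute 'round'
```

```bash
sed -i 's/s\["gripper_width"\].round(4)/s["gripper_width"]/' st.py; python3 st.py
```

```text
[-0.157  0.344 -0.03   2.249  1.048  0.176 -2.887] 0.06131142931285112 F face [-1.41  0.76 -2.41]
face tcp [0.1467 0.0627 0.0276] turn needed [-0.0005, -0.0093, -0.0009]
```

Joints 6 and 7 are at their limits here. The blank is the same either way round, so I'll lift it, give it a half turn to free joint 7, and come back down.

Emit:
move_arm(
  targets=[
    [-0.012,0.001,0.023,0,0,0],
    [-0.033,0.004,0.062,0,0,0],
    [-0.05,0.004,0.085,0,0,0],
    [-0.05,0.004,0.085,0.745,-0.096,-1.413],
    [-0.05,0.004,0.085,0.745,-0.096,-1.413],
    [-0.05,0.004,0.085,0.745,-0.096,-1.413],
    [-0.05,0.004,0.085,0.745,-0.096,-1.413],
    [-0.05,0.004,0.085,0.745,-0.096,-1.413],
    [-0.05,0.004,0.085,0.745,-0.096,-1.413],
    [-0.05,0.004,0.085,0.745,-0.096,-1.413],
    [-0.05,0.004,0.085,0.745,-0.096,-1.413],
    [-0.05,0.004,0.085,0.745,-0.096,-1.413],
    [-0.05,0.004,0.085,0.745,-0.096,-1.413],
    [-0.05,0.004,0.085,0.745,-0.096,-1.413],
    [-0.05,0.004,0.085,0.745,-0.096,-1.413],
  ],
)

```text
t: 15.3
tool_pos: [0.5066, 0.0299, 0.2283]
ee_rot: [0.189, 2.646, -0.022]
contact_force: [-0.6, 0.1, -3.6]
gripper_width: 0.0612
```

```bash
cat >> st.py <<'E'
R0=Ro.from_rotvec(s["ee_rot"]).as_matrix()
for k in (1,-1): print("to jaw",k,Ro.from_matrix(tool(k*R[:,1],-R[:,2])@R0.T).as_rotvec().round(3))
E
python3 st.py
```

```text
[-1.132  0.262  1.157  2.244 -0.525  0.339 -2.874] 0.06124156094238718 F face [-2.27  0.04 -2.91]
face tcp [0.1423 0.0609 0.1262] turn needed [0.7168, -0.0839, -1.3757]
to jaw 1 [ 0.717 -0.084 -1.376]
to jaw -1 [-0.748  0.087  1.398]
```

The turn went the wrong way for joint 7: joint 1's axis points down, so the yaw sign is reversed. I'll turn back and go the other way.

Emit:
move_arm(
  targets=[
    [-0.03,0,0.03,-0.748,0.087,1.398],
    [-0.03,0,0.03,-0.748,0.087,1.398],
    [-0.03,0,0.03,-0.748,0.087,1.398],
    [-0.03,0,0.03,-0.748,0.087,1.398],
    [-0.03,0,0.03,-0.748,0.087,1.398],
    [-0.03,0,0.03,-0.748,0.087,1.398],
    [-0.03,0,0.03,-0.748,0.087,1.398],
    [-0.03,0,0.03,-0.748,0.087,1.398],
    [-0.03,0,0.03,-0.748,0.087,1.398],
    [-0.03,0,0.03,-0.748,0.087,1.398],
    [-0.03,0,0.03,-0.748,0.087,1.398],
    [-0.03,0,0.03,-0.748,0.087,1.398],
  ],
)

```text
t: 16.5
tool_pos: [0.4765, 0.0291, 0.2579]
ee_rot: [-1.837, 2.076, -0.521]
contact_force: [0.4, -0.3, -2.8]
gripper_width: 0.0616
```

```bash
python3 st.py
```

```text
[-1.248  0.061  1.075  2.246  0.235  0.408 -2.073] 0.06162007551772562 F face [-0.94 -0.27 -2.68]
face tcp [0.13   0.0562 0.1664] turn needed [0.0027, 0.001, -0.0058]
to jaw 1 [-1.462  0.187  2.767]
to jaw -1 [ 0.003  0.001 -0.006]
```

Emit:
move_arm(
  targets=[
    [0,0,0,-0.731,0.094,1.386],
    [0,0,0,-0.731,0.094,1.386],
    [0,0,0,-0.731,0.094,1.386],
    [0,0,0,-0.731,0.094,1.386],
    [0,0,0,-0.731,0.094,1.386],
    [0,0,0,-0.731,0.094,1.386],
    [0,0,0,-0.731,0.094,1.386],
    [0,0,0,-0.731,0.094,1.386],
    [0,0,0,-0.731,0.094,1.386],
    [0,0,0,-0.731,0.094,1.386],
    [0,0,0,-0.731,0.094,1.386],
    [0,0,0,-0.731,0.094,1.386],
  ],
)

```text
t: 17.7
tool_pos: [0.4767, 0.0291, 0.258]
ee_rot: [3.014, -0.19, 0.751]
contact_force: [0.8, -0.3, -3.3]
gripper_width: 0.0612
```

```bash
python3 st.py
```

```text
[-1.021  0.045  0.823  2.243  0.298  0.419 -0.576] 0.0612475091543487 F face [-0.83 -0.19 -3.27]
face tcp [0.1301 0.0562 0.1663] turn needed [-0.7322, 0.0925, 1.3851]
to jaw 1 [-0.732  0.093  1.385]
to jaw -1 [ 0.731 -0.093 -1.389]
```

Joint 7 is freeing up. I'll finish the half turn.

Emit:
move_arm(
  targets=[
    [0,0,0,-0.732,0.093,1.385],
    [0,0,0,-0.732,0.093,1.385],
    [0,0,0,-0.732,0.093,1.385],
    [0,0,0,-0.732,0.093,1.385],
    [0,0,0,-0.732,0.093,1.385],
    [0,0,0,-0.732,0.093,1.385],
    [0,0,0,-0.732,0.093,1.385],
    [0,0,0,-0.732,0.093,1.385],
    [0,0,0,-0.732,0.093,1.385],
    [0,0,0,-0.732,0.093,1.385],
    [0,0,0,-0.732,0.093,1.385],
    [0,0,0,-0.732,0.093,1.385],
  ],
)

```text
t: 18.9
tool_pos: [0.4768, 0.0291, 0.258]
ee_rot: [2.058, 1.809, 0.451]
contact_force: [-0.7, -0.0, -3.8]
gripper_width: 0.0614
```

```bash
cat >> st.py <<'E'
def d(x,y,z): print("to",(x,y,z),(S(x,y,z)-s["tool_pos"]).round(4))
d(.155,.061,.06); d(.155,.061,.026)
E
python3 st.py
```

```text
[-0.872  0.04   0.662  2.242  0.329  0.426  0.956] 0.061366033585360684 F face [-2.42 -0.12 -3.02]
face tcp [0.1302 0.0563 0.1663] turn needed [-0.0006, -0.0005, 0.0009]
to jaw 1 [-0.001 -0.001  0.001]
to jaw -1 [ 1.462 -0.188 -2.773]
to (0.155, 0.061, 0.06) [ 0.0718 -0.0045 -0.0822]
to (0.155, 0.061, 0.026) [ 0.0877 -0.0065 -0.1122]
```

Emit:
move_arm(
  targets=[
    [0.03,-0.002,-0.035,0,0,0],
    [0.06,-0.004,-0.07,0,0,0],
    [0.0718,-0.0045,-0.0822,0,0,0],
    [0.0718,-0.0045,-0.0822,0,0,0],
    [0.078,-0.0052,-0.094,0,0,0],
    [0.084,-0.006,-0.105,0,0,0],
    [0.0877,-0.0065,-0.1122,0,0,0],
    [0.0877,-0.0065,-0.1122,0,0,0],
    [0.0877,-0.0065,-0.1122,0,0,0],
  ],
)

```text
t: 19.8
tool_pos: [0.5649, 0.0229, 0.145]
ee_rot: [2.059, 1.807, 0.45]
contact_force: [-0.2, 1.0, -4.3]
gripper_width: 0.0615
```

```bash
python3 st.py
```

```text
[-0.667  0.43   0.692  2.241 -1.171  0.182  2.476] 0.061490958788669 F face [-2.35  0.99 -3.66]
face tcp [0.1551 0.0613 0.0251] turn needed [-0.0001, -0.0007, 0.0022]
to jaw 1 [-0.    -0.001  0.002]
to jaw -1 [ 1.461 -0.19  -2.773]
to (0.155, 0.061, 0.06) [-0.0164  0.0018  0.0307]
to (0.155, 0.061, 0.026) [-0.0005 -0.0003  0.0007]
```

Emit:
move_arm(
  targets=[
    [-0.0025,0.0003,-0.0036,0,0,0],
    [-0.0051,0.0007,-0.0073,0,0,0],
    [-0.0051,0.0007,-0.0073,0,0,0],
    [-0.0051,0.0007,-0.0073,0,0,0],
  ],
)

```text
t: 20.2
tool_pos: [0.5595, 0.0235, 0.1388]
ee_rot: [2.056, 1.81, 0.451]
contact_force: [0.3, 0.0, -3.4]
gripper_width: 0.0614
```

```bash
python3 st.py
```

```text
[-0.673  0.439  0.699  2.262 -1.324  0.181  2.63 ] 0.061433824513634654 F face [-1.35  0.07 -3.08]
face tcp [0.1473 0.0613 0.0222] turn needed [0.0002, -0.0004, -0.0009]
to jaw 1 [ 0.    -0.    -0.001]
to jaw -1 [-1.462  0.188  2.773]
to (0.155, 0.061, 0.06) [-0.0109  0.0011  0.0369]
to (0.155, 0.061, 0.026) [ 0.0049 -0.0009  0.0069]
```

Emit:
move_arm(
  targets=[
    [0.0015,-0.0002,-0.003,0,0,0],
    [0.0026,-0.0003,-0.005,0,0,0],
    [0.0033,-0.0004,-0.0062,0,0,0],
    [0.0033,-0.0004,-0.0062,0,0,0],
  ],
)

```text
t: 20.6
tool_pos: [0.5629, 0.0229, 0.1323]
ee_rot: [2.055, 1.811, 0.45]
contact_force: [0.5, -0.7, -3.3]
gripper_width: 0.0606
```

```bash
python3 st.py
```

```text
[-0.656  0.454  0.686  2.262 -1.419  0.181  2.725] 0.06060486076499382 F face [-1.03 -0.62 -3.2 ]
face tcp [0.1473 0.0611 0.0149] turn needed [0.0009, -0.0005, -0.0017]
to jaw 1 [ 0.001 -0.    -0.002]
to jaw -1 [-1.461  0.188  2.772]
to (0.155, 0.061, 0.06) [-0.0143  0.0017  0.0434]
to (0.155, 0.061, 0.026) [ 0.0016 -0.0003  0.0134]
```

Emit:
move_arm(
  targets=[
    [-0.0018,0.0002,-0.0009,0,0,0],
    [-0.0035,0.0005,-0.0019,0,0,0],
    [-0.0044,0.0006,-0.0023,0,0,0],
    [-0.0044,0.0006,-0.0023,0,0,0],
  ],
)

```text
t: 21.0
tool_pos: [0.5581, 0.0237, 0.1299]
ee_rot: [2.055, 1.812, 0.45]
contact_force: [0.5, 0.5, -2.8]
gripper_width: 0.0608
```

```bash
python3 st.py
```

```text
[-0.663  0.455  0.69   2.275 -1.489  0.18   2.793] 0.06083094821943755 F face [-0.95  0.53 -2.69]
face tcp [0.1419 0.0612 0.0151] turn needed [0.0009, -0.0007, -0.0022]
to jaw 1 [ 0.001 -0.001 -0.002]
to jaw -1 [-1.461  0.188  2.772]
to (0.155, 0.061, 0.06) [-0.0095  0.001   0.0458]
to (0.155, 0.061, 0.026) [ 0.0063 -0.0011  0.0158]
```

Emit:
move_arm(
  targets=[
    [0.0005,-0.0001,-0.0009,0,0,0],
    [0.0009,-0.0001,-0.0018,0,0,0],
    [0.0009,-0.0001,-0.0018,0,0,0],
  ],
)

```text
t: 21.3
tool_pos: [0.5591, 0.0235, 0.129]
ee_rot: [2.055, 1.811, 0.452]
contact_force: [-9.3, 1.1, 12.5]
gripper_width: 0.0611
```

```bash
python3 st.py
python3 - <<'E'
from h import *
from workcell import eyes
for n in("side","top"):
    p=eyes.snapshot(n)["pixels"]; 
    a=p[150:230,222:322] if n=="top" else p[110:210,220:320]
    cv2.imwrite(f"pics/{n}3.png",cv2.resize(a,(400,4*a.shape[0]),interpolation=cv2.INTER_CUBIC))
a=cv2.imread("pics/top3.png");b=cv2.imread("pics/side3.png");h=400
cv2.imwrite("pics/both3.png",np.hstack([cv2.copyMakeBorder(i,0,h-len(i),0,0,0) for i in(a,b)]))
E
```

```text
[-0.657  0.457  0.684  2.275 -1.515  0.18   2.819] 0.06112207752969141 F face [-2.35 -0.12 15.42]
face tcp [0.1424 0.0612 0.0137] turn needed [0.0001, 0.0006, -0.0024]
to jaw 1 [ 0.     0.001 -0.002]
to jaw -1 [-1.463  0.186  2.772]
to (0.155, 0.061, 0.06) [-0.0105  0.0011  0.0468]
to (0.155, 0.061, 0.026) [ 0.0053 -0.0009  0.0168]
```

View pics/both3.png

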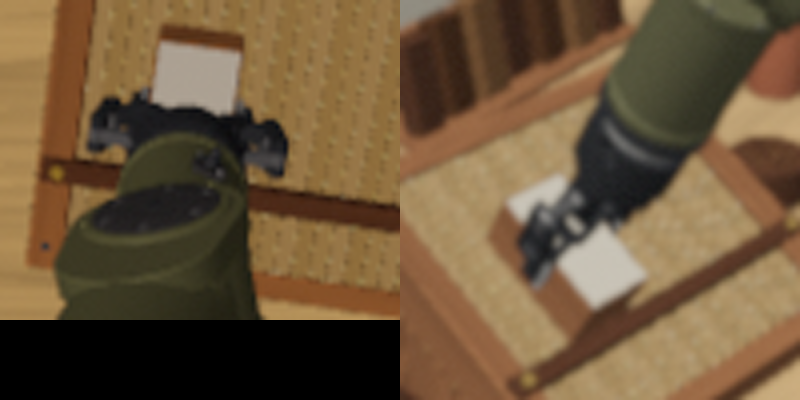

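The blank touches firmly, with about 15 N square to the face. In the side crop its lower end sits at the ledge, near (590,325). I'll relieve the press, release and retract.

Emit:
move_arm(
  targets=[
    [-0.0004,0,0.0008,0,0,0],
    [-0.0004,0,0.0008,0,0,0],
  ],
)

```text
t: 21.6
tool_pos: [0.559, 0.0235, 0.1291]
ee_rot: [2.055, 1.812, 0.45]
contact_force: [-0.5, -0.2, -3.6]
gripper_width: 0.0615
```

Emit:
move_arm(
  targets=[
    [0,0,0,0,0,0],
    [0,0,0,0,0,0],
    [0,0,0,0,0,0],
    [0,0,0,0,0,0],
    [0,0,0,0,0,0],
    [0,0,0,0,0,0],
  ],
  grip=0.085,
)

```text
t: 22.2
tool_pos: [0.5589, 0.0235, 0.129]
ee_rot: [2.055, 1.812, 0.45]
contact_force: [-0.2, -0.2, -0.2]
gripper_width: 0.0849
```

Emit:
move_arm(
  targets=[
    [-0.009,0.0012,0.0177,0,0,0],
    [-0.023,0.003,0.044,0,0,0],
    [-0.042,0.0055,0.08,0,0,0],
    [-0.08,0,0.12,0,0,0],
    [-0.12,-0.04,0.14,0,0,0],
    [-0.12,-0.09,0.15,0,0,0],
    [-0.12,-0.14,0.15,0,0,0],
    [-0.12,-0.19,0.15,0,0,0],
    [-0.12,-0.24,0.15,0,0,0],
    [-0.12,-0.28,0.15,0,0,0],
    [-0.12,-0.28,0.15,0,0,0],
    [-0.12,-0.28,0.15,0,0,0],
  ],
)

```text
t: 23.4
tool_pos: [0.4397, -0.1569, 0.266]
ee_rot: [2.072, 1.819, 0.432]
contact_force: [-0.9, 1.3, 0.4]
gripper_width: 0.085
```

Run:
```python
from h import *
from workcell import eyes
for n in("side","top"):
    p=eyes.snapshot(n)["pixels"]; cv2.imwrite(f"pics/{n}F.png",p)
    a=p[140:240,222:322] if n=="top" else p[110:210,220:320]
    cv2.imwrite(f"pics/{n}4.png",cv2.resize(a,(400,400),interpolation=cv2.INTER_CUBIC))
cv2.imwrite("pics/both4.png",np.hstack([cv2.imread(f"pics/{n}4.png") for n in("top","side")]))
```

```text
(no output)
```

View pics/both4.png

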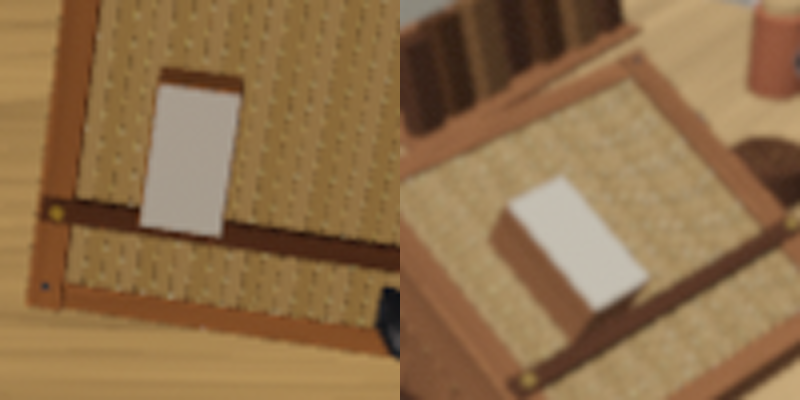

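In the top crop the blank's white top has corners at (157,84), (242,93), (222,238) and (140,227). In the side crop they are at (507,203), (562,177), (648,275) and (593,312). The lower end is near the ledge, so I'll measure it.

Run:
```python
from h import *
a,b=.055,.031
P=np.array([[a,b,.026],[a,-b,.026],[-a,-b,.026],[-a,b,.026]])
o={"top":(np.array([(157,84),(242,93),(222,238),(140,227)])+.5)/4-.5+[222,140],"side":(np.array([(107,203),(162,177),(248,275),(193,312)])+.5)/4-.5+[220,110]}
f=lambda v:S(0,0,0)+(P@Ro.from_euler("zyx",[v[2],v[5],v[4]]).as_matrix().T+[v[0],v[1],v[3]])@Rs(V[2]).T
def r(v,full=True,ns=("top","side")):
    v=np.r_[v,.026,0,0] if len(v)==3 else v
    return np.concatenate([(proj(n,f(v))-o[n]).ravel() for n in ns])
for ns in(("top",),("side",),("top","side")):
    s=least_squares(r,[.14,.06,0],kwargs=dict(ns=ns)); print(ns,s.x.round(4),np.abs(s.fun).max().round(2))
s=least_squares(r,[.14,.06,0,.026,0,0]); print(s.x.round(4),np.abs(s.fun).max().round(2))
```

```text
('top',) [0.141  0.0607 0.0211] 0.46
('side',) [ 0.1403  0.0618 -0.0031] 1.02
('top', 'side') [0.1407 0.061  0.0116] 1.15
[ 0.1408  0.0613  0.0134  0.0242  0.0305 -0.0082] 1.12
```

```bash
cat > chk.py <<'E'
from h import *
P=np.array([[.055,.031,.026],[.055,-.031,.026],[-.055,-.031,.026],[-.055,.031,.026]])
f=lambda v:S(0,0,0)+(P@Ro.from_euler("zyx",[v[2],v[5],v[4]]).as_matrix().T+[v[0],v[1],v[3]])@Rs(V[2]).T
def render(n,v,k=8):
    q=proj(n,f(v)); m=np.zeros((384*k,512*k),np.uint8)
    cv2.fillPoly(m,[np.round(((q+.5)*k-.5)*16).astype(np.int32)],255,shift=4); return cv2.resize(m,(512,384),interpolation=cv2.INTER_AREA)/255.
I={}
for n in("top","side"):
    g=cv2.imread(f"pics/{n}F.png").astype(float)[:,:,0]; q=proj(n,f([.1408,.061,.012,.026,0,0])); a=q.min(0).astype(int)-3;b=q.max(0).astype(int)+5
    I[n]=(g,slice(a[1],b[1]),slice(a[0],b[0]))
def r(v):
    o=[]
    for n,(g,y,x) in I.items():
        m=cv2.GaussianBlur(render(n,v),(0,0),.7)[y,x]; gg=g[y,x]; hi=gg.max()*.97; lo=np.percentile(gg,30); o.append(np.clip((gg-lo)/(hi-lo),0,1).ravel()-m.ravel())
    return np.concatenate(o)
for roll in(-.06,-.03,0,.03,.06):
    s=least_squares(lambda u:r(np.r_[u[:3],.026,roll,0]),[.1408,.061,.012],diff_step=.02,x_scale=[.01,.01,.05]); print(roll,s.x.round(4),round(s.cost,3))
E
python3 chk.py
```

```text
-0.06 [0.1416 0.0593 0.012 ] 27.462
-0.03 [0.1414 0.0602 0.0153] 24.472
0 [0.1409 0.0609 0.012 ] 23.394
0.03 [0.1408 0.0613 0.0139] 22.195
0.06 [0.1415 0.0624 0.0143] 22.551
```

```bash
python3 -c "
from workcell import ctrl
print(ctrl.get_state()['contact_force'],ctrl.get_state()['t']); print(ctrl.job_done())"
```

```text
[-0.60367022  0.00823301 -0.84504452] 23.5
the job is handed in; nothing more can be done
None
```

I laid the blank on the slats over the batten, with its white face up and its lower end at the ledge, and handed the job in at 23.5 s. No verdict was reported.

- **Finding the batten:** I pressed at seven places across the face. The slats held firm at y ≈ 42, 54, 70 and 80 mm, at about 7–30 N. They gave way at 0, 35 and 88 mm. That puts the batten's middle at y ≈ 61 mm, give or take 3.5 mm.
- **Placing:** My first descent ran joints 6 and 7 up to their limits. I lifted the blank, gave it a half turn and came down again. It met firm support at about 15 N, and I then released it and backed off.
- **Last checks:** The final pictures put the blank at x ≈ 141 mm (138 is touching the ledge) and y ≈ 61 mm, less than 1° off straight up the slope. The arm was clear and the force read about zero.
- **Not settled:**
  - **Tip:** The pictures are too coarse to confirm the sideways tip. They fitted about 0.03 rad, with an uncertainty as large as the value, against a limit of 0.03. Firmness therefore rests on the presses and on the blank being centred over the firm slats.
  - **Ledge:** I did not feel the blank touch the ledge, so the gap of about 3 mm comes from the pictures only.
  - **Carved blocks and tools:** I never moved the arm near them, but I did not measure their positions again.

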